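# Open the medal case and trigger the catalogue photograph

### The job

Catalogue the medal: with a fingertip, flip the lid of the larger wooden case up and over until it stays leaning back open by itself, then, with the lid standing open and let go, press the camera's round shutter button all the way down and release it. Only touch and push, gently: grip or lift nothing, do not shove the case along, leave the medal in it, the smaller case shut and the bowl and jar where they stand.

Things in the scene. Friction and masses are not known exactly. Their poses are not given: they have to be found in the camera images.
- case: the larger wooden case, loose on the bench, heavy (about 2.2 kg), to be opened and not shoved: 120 (its x) x 180 (its y) x 95 mm high without the lid. Origin: centre of its underside; x points from the lip side to the hinge side, y along the hinge, z up. It may be turned up to about 0.4 rad either way; the lip side is the side nearer the robot
- case_lid (a joint): hinge of the larger case's lid, rad: 0 shut, 1.92 open on its stop, leaning back 20 degrees past upright. Free-swinging: below about 1.55 it falls shut, beyond that it falls open and stays. Lid: a wooden board 120 x 180 x 8 mm, about 0.13 kg, its underside level with the hinge axis when shut; it takes under 1 N at the lip
- case_hinge (a point): middle of the larger lid's hinge axis, which runs along the case's y: 60 mm from the case's origin towards its +x, 95.5 mm above its underside; turns with the lid
- case_lip (a point): middle of the outer edge, at the underside, of the lip on the larger lid; moves with it, 155 mm from the hinge axis. The lip, 70 mm wide (along y) and 8 mm thick, sticks out 35 mm from the middle of the lid's front edge, over free air down to the bench, so that a fingertip slanting forward goes under it
- small_case: the smaller wooden case, loose, 105 x 115 x 70 mm, of the same make with a lid and lip of its own (lip 35 mm out, 70 mm wide); stays shut and where it is. Origin: centre of its underside, axes as for the larger case
- small_case_lid (a joint): hinge of the smaller case's lid, rad: 0 shut, grows as it opens; leave it shut
- medal_center (a point): centre of the round brass medal, 52 mm across and 8 mm thick, lying loose on the floor of the larger case (floor about 8 mm above the bench)
- shutter_top (a point): centre of the top face of the camera's shutter button: a round grey push button 40 mm across in a low black housing fixed to the bench, pressed straight down
- shutter (a joint): travel of the shutter button, m: 0 up, 0.006 fully down (takes about 4 N); springs back when let go
- bowl: white porcelain bowl, 100 mm across, 50 mm high, loose bystander; origin: centre of its underside
- jar: white lidded porcelain jar (lid is part of it), 80 mm across, 122 mm high, loose bystander; origin: centre of its underside
Mind the look-alikes: they are no part of the job. What is shaped like the case but green or turquoise is not meant.

How it is judged:
By the outcome, as a careful person would: the job done as asked, in the order asked, and still so for the second after the job is handed in, with the robot touching nothing.
It also fails if it takes over 58 s, if anything falls off the work surface, if the arm or the gripper's body presses on something with over 40 N, if the wrist force passes 120 N, or if a joint passes its speed limit or range.

### The arm

A 7-joint arm with a two-finger parallel gripper is mounted at the origin on the work surface. World frame = base frame: x ahead of the robot, y to its left, z up, the work surface at z = 0. Lengths are in m, angles in rad, forces in N, time in s.
With the tool pointing down it reaches from about 0.35 to 0.9 m from the base axis. Payload 19.9 kg.
Tool frame: the origin (TCP) lies midway between the tips of the shut fingers; the grasp point (between the pads) lies 19 mm behind it (arm.grip_depth is the distance from the TCP to the grasp point, in m); z points along the fingers, y is the line along which they close (so a half turn about z gives the same grasp; the last joint's range is limited). The gripper opens to 85 mm and grips with 20 to 120 N. Pads are 22 mm wide; open, the fingers measure 114 mm over their backs; the gripper's body (76 mm by 85 mm) begins 54 mm behind the grasp point. The pads swing forward as they close: fully open they stand 13 mm farther back than shut.
Start: joints at [1.137, 0.417, -0.01, 1.614, 0.005, 1.111, -0.053], TCP at [0.239, -0.577, 0.231] pointing down, gripper open.
Joint ranges: [-2.81, 2.81], [-0.39, 2.02], [-1.27, 1.25], [0.06, 2.57], [-1.19, 4.33], [0.19, 2], [-2.82, 2.82]. Speed limits (rad/s): [1.89, 1.89, 2.39, 2.39, 3.01, 3.01, 3.01].

### API

Orientations are given as a unit quaternion [w, x, y, z].
In Python, from bench import arm gives the robot as it stands.
- The arm moves only by the tool send_rows, never from a script. Its argument "targets" is text: rows parted by semicolons, each of 7 numbers parted by spaces: the turn, a rotation vector about the tool's x, y, z in rad, then the shift along the tool's x, y, z in mm, then the opening in per cent of the stroke, from 0 (shut) to 100 (fully open). In form: ax ay az x y z claw; .... A call has 1 to 5 rows; each row is the pose to reach, as a shift and turn from the pose commanded when the call began, along the tool's axes at that moment; what a row does not reach only later rows make up. A row lasts 1/12 s, in which the tool goes at most 41.7 mm and 7.16 degrees, less where a joint would pass 70% of its speed; a pose out of reach is approached as far as the arm can. A call with a gripper value outside its range is refused whole. The fingers move at their own pace and stop on an object; "squeeze" is the grip in N (left out, the last holds). Time passes only in rows, so rows that repeat a pose let the fingers close. It gives the time, the measured TCP pose, the force, the opening and the grip force at its end, in the units of the state.
- arm.sense(): the state, without advancing time (a new reading comes with each control period).
- arm.snapshot(name): name is "scene" or "top" or "wrist"; returns the picture (400x640x3 uint8, red, green, blue); there is no depth.
- arm.camera_params(name): a dict with "fx", "fy", "cx", "cy" (pixels), "cam_to_world" (4x4, takes a point from camera to world coordinates); the wrist camera has in their place "hand_eye" (4x4, takes a point from camera to tool coordinates, whose origin is the TCP and whose axes are the flange's). Camera axes: x right, y down, z forward; pixel columns grow to the right and rows downward; lengths in m; the calibration is good to about 2 mm. The wrist camera is an equidistant fisheye: a pixel r from the principal point sees the ray r / f radians off the axis. A picture is of the moment at which its call begins: read the wrist's pose just before it. camera_params takes no time and is no camera call.
- arm.close_job(): hands the job in; it is judged then, once.
The state is a dict: "t": time; "joint_pos": joint angles; "qd": joint speeds; "joint_efforts": joint torques, N m; "tcp_pos": TCP position; "eef_rot": TCP orientation; "wrist_force": force on the tool from outside, world axes, zero at the start; "ft_torque": the same for the moment, N m; "opening": finger opening in m; "finger_force": force on a finger pad.
Only numpy, scipy, OpenCV 4.12 (cv2) and the standard library are available. Lean on these libraries where they do the work, as an engineer would, in place of code of your own. Each camera call takes 0.05 s, during which the arm holds its last target. There are 200 camera calls.

## Working session

There is one attempt and no reset: what is moved stays moved. The work goes in short steps, Python scripts to look and compute and a tool call to move; the robot and the scene stay as the last step left them, time stands still between calls to the robot, and variables do not carry over. Pictures are saved under pics/ and viewed, at most 10 in all, crops included, and the job is handed in when it is done.

Besides the shell and the picture viewer there is one more tool, called after ">>>" in YAML: its name, and indented under it one key for each argument. send_rows: Moves the arm, as the interface text tells. Its arguments: {"type":"object","properties":{"targets":{"type":"string"},"squeeze":{"type":"number"}},"required":["targets"]}

```bash
mkdir -p pics; python3 - <<'E'
from bench import arm
import cv2,numpy as np
for n in("scene","top"):
    im=arm.snapshot(n);cv2.imwrite(f"pics/{n}1.png",im[:,:,::-1])
    p=arm.camera_params(n);print(n,{k:np.round(v,4).tolist() for k,v in p.items()})
s=arm.sense();print(s)
E
```

```text
scene {'fx': 412.336, 'fy': 412.336, 'cx': 313.3645, 'cy': 199.9344, 'cam_to_world': [[-0.3828, 0.6633, -0.6431, 1.1697], [0.9238, 0.2792, -0.2619, 0.1645], [0.0058, -0.6944, -0.7196, 0.8048], [0.0, 0.0, 0.0, 1.0]]}
top {'fx': 488.4392, 'fy': 488.4392, 'cx': 316.5767, 'cy': 192.4193, 'cam_to_world': [[-0.0019, -0.9974, 0.0726, 0.4555], [-0.9998, 0.0004, -0.0214, -0.0725], [0.0213, -0.0726, -0.9971, 1.4939], [0.0, 0.0, 0.0, 1.0]]}
{'t': 0.1, 'joint_pos': array([ 1.13649852,  0.41791364, -0.01032685,  1.61410989,  0.00469625,
        1.11068998, -0.05302062]), 'qd': array([ 1.03110775e-03, -1.23865791e-03, -3.35256197e-04, -1.90476790e-03,
       -3.57072942e-04, -7.55133050e-05, -6.64820422e-04]), 'joint_efforts': array([ 2.00054266e-03, -8.65827227e+01,  6.80988505e-01, -4.35637629e+01,
        1.93749106e-02,  4.92863895e-03, -8.37034054e-05]), 'tcp_pos': array([ 0.23912161, -0.57711292,  0.23072483]), 'eef_rot': array([-5.29606182e-04,  9.80774771e-01,  1.95142379e-01, -1.42354125e-04]), 'wrist_force': array([ 0.41799446,  0.16659954, -0.63509224]), 'ft_torque': array([-0.00769601, -0.04038901,  0.00038508]), 'finger_force': 0.0, 'opening': 0.0854095419716212}
```

View pics/scene1.png

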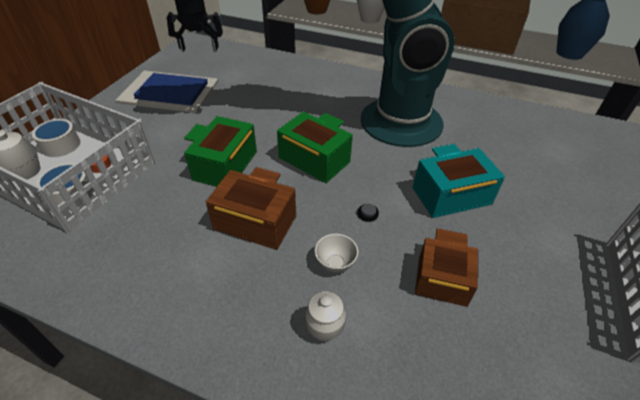

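View pics/top1.png

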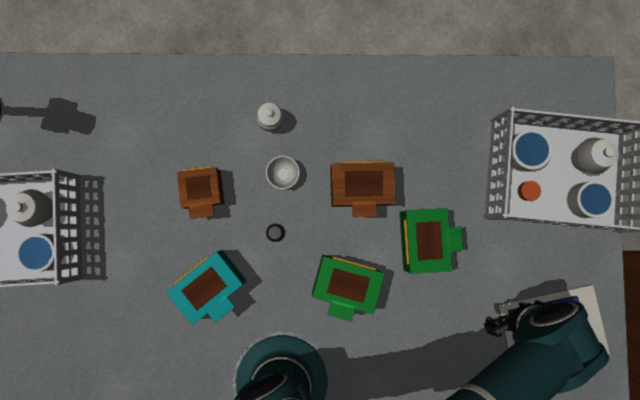

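The scene picture shows the large brown case at (252,207), the small brown one at (448,267), green cases at (222,150) and (315,145), a turquoise one at (458,180), the button at (368,212), the bowl at (336,254) and the jar at (325,315).

Look-alikes in the top picture: large brown (363,187), small brown (200,190), green (348,287) and (428,240), turquoise (206,288). I choose the large brown one at (363,187), whose lip is at (364,211). The button is at (275,232).

```bash
python3 - <<'E'
import cv2
im=cv2.imread("pics/top1.png")[150:300,250:450]
cv2.imwrite("pics/crop1.png",cv2.resize(im,None,fx=4,fy=4,interpolation=cv2.INTER_CUBIC))
E
```

```text
(no output)
```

View pics/crop1.png

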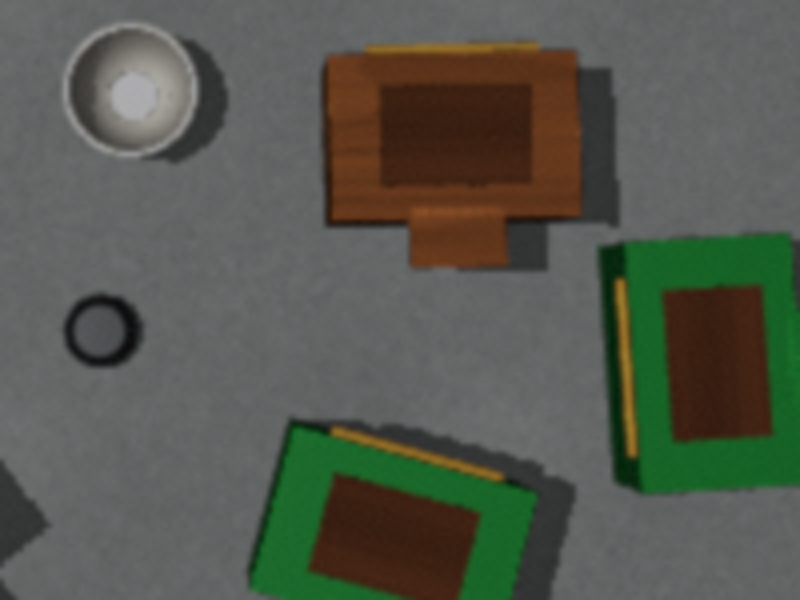

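The crop shows the brown case with lid corners (327,58), (577,52), (580,216), (330,220), the lip's front edge from (410,268) to (508,266), and the button at (101,331). Green neighbours start at row 425 and column 600.

```bash
cat > h.py <<'E'
import numpy as np
from bench import arm
from scipy.spatial.transform import Rotation as R
def ray(n,u,v,z):
    p=arm.camera_params(n);T=p["cam_to_world"]
    d=T[:3,:3]@np.array([(u-p["cx"])/p["fx"],(v-p["cy"])/p["fy"],1]);o=T[:3,3]
    return np.round(o+d*(z-o[2])/d[2],4)
def quat(): 
    s=arm.sense();q=s["eef_rot"];return s,R.from_quat([q[1],q[2],q[3],q[0]])
E
python3 - <<'E'
from h import *
C=lambda u,v,z:ray("top",250+u/4,150+v/4,z)
for a in[(327,58),(577,52),(580,216),(330,220),(410,268),(508,266),(290,425),(537,490),(603,248),(640,490)]:print(a,C(*a,.1035))
for z in(.02,.03,.04,.05):print(z,C(101,331,z),ray("scene",368.5,210.5,z))
print("bowl",C(132,88,.05),"jar",ray("top",269,115,.1))
q=quat()[1];print(q.as_matrix().round(3))
p=arm.camera_params("wrist");print(p)
E
```

```text
(327, 58) [ 0.637  -0.1459  0.1035]
(577, 52) [ 0.6415 -0.326   0.1035]
(580, 216) [ 0.5234 -0.3265  0.1035]
(330, 220) [ 0.5207 -0.1476  0.1035]
(410, 268) [ 0.4864 -0.2045  0.1035]
(508, 266) [ 0.4878 -0.2745  0.1035]
(290, 425) [ 0.3757 -0.1187  0.1035]
(537, 490) [ 0.3294 -0.2933  0.1035]
(603, 248) [ 0.5005 -0.3427  0.1035]
(640, 490) [ 0.3292 -0.3665  0.1035]
0.02 [0.4414 0.0203 0.02  ] [0.4481 0.0247 0.02  ]
0.03 [0.4415 0.0197 0.03  ] [0.4573 0.0265 0.03  ]
0.04 [0.4416 0.0191 0.04  ] [0.4665 0.0282 0.04  ]
0.05 [0.4417 0.0184 0.05  ] [0.4757 0.03   0.05  ]
bowl [ 0.6214 -0.0038  0.05  ] jar [0.7813 0.0347 0.1   ]
[[ 0.924  0.383 -0.   ]
 [ 0.383 -0.924  0.001]
 [-0.    -0.001 -1.   ]]
{'fx': 309.70691628693146, 'fy': 309.70691628693146, 'cx': 319.8164592670158, 'cy': 201.61595114518036, 'hand_eye': array([[ 2.91337190e-04, -9.57189379e-01, -2.89462274e-01,
         7.33397295e-02],
       [ 9.99999938e-01,  3.36155313e-04, -1.05116023e-04,
        -9.45979643e-04],
       [ 1.97920222e-04, -2.89462225e-01,  9.57189418e-01,
        -1.42779421e-01],
       [ 0.00000000e+00,  0.00000000e+00,  0.00000000e+00,
         1.00000000e+00]])}
```

```bash
cat >> h.py <<'E'
# slanted tool: z forward-down by tilt from vertical, x up-forward, yaw about world z
def ori(tilt,yaw=0.02):
    return R.from_euler('z',yaw)*R.from_euler('y',-tilt)*R.from_matrix(np.diag([1.,-1,-1]))
def go(pos,Rt,claw=0):
    s,q=quat();d=q.inv().apply(np.array(pos)-s["tcp_pos"])*1000;r=(q.inv()*Rt).as_rotvec()
    print(*r.round(3),*d.round(1),claw)
def st():
    s,q=quat();print(round(s["t"],2),s["tcp_pos"].round(4),"z",q.as_matrix()[:,2].round(3),"F",s["wrist_force"].round(1),"j",s["joint_pos"].round(2))
E
python3 - <<'E'
from h import *
print(ori(.785).as_matrix().round(2)); go([.42,-.238,.26],ori(.785)); go([.42,-.238,.26],ori(0.3))
E
```

```text
[[ 0.71  0.02  0.71]
 [ 0.01 -1.    0.01]
 [ 0.71  0.   -0.71]]
-0.147 0.776 0.353 296.9 -244.1 -29.0 0
-0.057 0.297 0.37 296.9 -244.1 -29.0 0
```

>>> send_rows:
  targets: "-0.147 0.776 0.353 297 -244 -29 0;-0.147 0.776 0.353 297 -244 -29 0;-0.147 0.776 0.353 297 -244 -29 0;-0.147 0.776 0.353 297 -244 -29 0;-0.147 0.776 0.353 297 -244 -29 0"

```text
t: 0.52
tcp_pos: [0.3371, -0.3936, 0.2473]
eef_rot: [-0.002, 0.958, 0.061, 0.282]
wrist_force: [3.0, -0.2, 1.1]
opening: 0.0254
finger_force: 0.0
```

```bash
python3 - <<'E'
from h import *
st(); go([.42,-.238,.26],ori(.785))
E
```

```text
0.52 [ 0.3371 -0.3936  0.2473] z [ 0.54   0.038 -0.841] F [ 3.  -0.2  1.1] j [ 1.27  0.13 -0.19  2.08 -0.71  0.82  0.11]
-0.038 0.213 0.096 94.0 -144.3 40.0 0
```

>>> send_rows:
  targets: "-0.038 0.213 0.096 94 -144 40 0;-0.038 0.213 0.096 94 -144 40 0;-0.038 0.213 0.096 94 -144 40 0;-0.038 0.213 0.096 94 -144 40 0;-0.038 0.213 0.096 94 -144 40 0"

```text
t: 0.93
tcp_pos: [0.4148, -0.2438, 0.2578]
eef_rot: [-0.006, 0.925, 0.015, 0.379]
wrist_force: [0.2, -1.0, -0.1]
opening: -0.0001
finger_force: 0.0
```

```bash
python3 - <<'E'
from h import *
import cv2
st(); go([.44,-.238,.065],ori(.785))
cv2.imwrite("pics/w1.png",arm.snapshot("wrist")[:,:,::-1])
E
```

```text
0.93 [ 0.4148 -0.2438  0.2578] z [ 0.702  0.022 -0.712] F [ 0.2 -1.  -0.1] j [ 1.1  -0.06 -0.28  2.35 -1.19  0.62  0.21]
-0.008 0.007 0.009 -117.2 -5.2 155.2 0
```

View pics/w1.png

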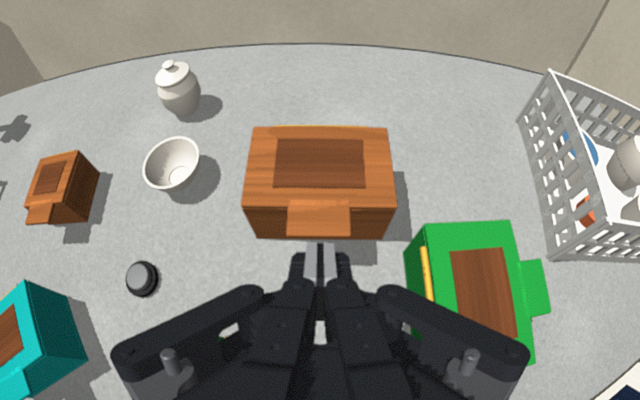

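The wrist view shows the lip centred at (319,218), directly ahead of the shut fingertips at (319,245). The green case is clear to the right.

>>> send_rows:
  targets: "-0.008 0.007 0.009 -30 -5 40 0;-0.008 0.007 0.009 -60 -5 80 0;-0.008 0.007 0.009 -90 -5 120 0;-0.008 0.007 0.009 -117 -5 155 0;-0.008 0.007 0.009 -117 -5 155 0"

```text
t: 1.4
tcp_pos: [0.4082, -0.2519, 0.1701]
eef_rot: [-0.014, 0.939, 0.008, 0.344]
wrist_force: [0.1, -1.1, -2.0]
opening: 0.0001
finger_force: 0.0
```

```bash
python3 - <<'E'
from h import *
st(); go([.494,-.238,.066],ori(.785))
E
```

```text
1.4 [ 0.4082 -0.2519  0.1701] z [ 0.645  0.033 -0.763] F [ 0.1 -1.1 -2. ] j [ 1.65  0.2  -0.9   2.38 -1.19  0.38  0.33]
-0.019 0.083 -0.01 -1.7 -9.5 135.3 0
```

Joint 5 hit its limit because the tool yaw is turned out of the arm's plane. I'll fit the arm's geometry from the poses so far, to choose a reachable yaw and tilt.

```bash
cat > fk.py <<'E'
import numpy as np, itertools
from scipy.spatial.transform import Rotation as R
from scipy.optimize import least_squares
J=np.array([[1.1365,.4179,-.0103,1.6141,.0047,1.1107,-.0530],[1.27,.13,-.19,2.08,-.71,.82,.11],[1.1,-.06,-.28,2.35,-1.19,.62,.21],[1.65,.2,-.9,2.38,-1.19,.38,.33]])
P=np.array([[.2391,-.5771,.2307],[.3371,-.3936,.2473],[.4148,-.2438,.2578],[.4082,-.2519,.1701]])
Z=np.array([[0,0,-1],[.54,.038,-.841],[.702,.022,-.712],[.645,.033,-.763]])
def fk(q,p,s):
    h,a0,L1,a1,L2,a2,L3=p
    e=lambda a,t:R.from_euler(a,t)
    T=e('z',s[0]*q[0]);x=np.array([0,0,h])+T.apply([a0,0,0])
    T=T*e('y',q[1])*e('z',s[1]*q[2]);x=x+T.apply([a1,0,L1])
    T=T*e('y',q[3])*e('z',s[2]*q[4]);x=x+T.apply([a2-a1,0,L2])
    T=T*e('y',q[5]);x=x+T.apply([0,0,L3])
    return x,T*e('z',s[3]*q[6])
E
python3 - <<'E'
from fk import *
for s in itertools.product([1,-1],repeat=3):
    s=(*s,1)
    ze=sum(np.linalg.norm(fk(q,np.zeros(7),s)[1].apply([0,0,1])-z) for q,z in zip(J,Z))
    if ze>.3: continue
    f=lambda p:np.r_[np.concatenate([fk(q,p,s)[0]-x for q,x in zip(J,P)]),1e-3*p[[1,3,5]]]
    r=least_squares(f,[.3,0,.4,0,.4,0,.3]);print(s,ze,r.x.round(3),abs(r.fun).max())
from h import *
st();print(arm.sense()["eef_rot"])
E
```

```text
(1, 1, 1, 1) 0.18875044589753534 [ 1.111 -0.19  -0.011 -0.405  0.014 -0.689  1.277] 0.42163649608350384
(-1, -1, -1, 1) 0.015971077669670732 [0.259 0.002 0.472 0.03  0.449 0.029 0.25 ] 0.027860668611061873
1.4 [ 0.4082 -0.2519  0.1701] z [ 0.645  0.033 -0.763] F [ 0.1 -1.1 -2. ] j [ 1.65  0.2  -0.9   2.38 -1.19  0.38  0.33]
[-0.01425796  0.93889024  0.00847325  0.34381685]
```

```bash
cat > ik.py <<'E'
from fk import *
S=(-1,-1,-1,1)
def fk2(q,p):
    h,a0,L1,a1,L2,a2,L3,a3,y1,y2,y3=p
    e=lambda a,t:R.from_euler(a,t)
    T=e('z',-q[0]);x=np.array([0,0,h])+T.apply([a0,0,0])
    T=T*e('y',q[1])*e('z',-q[2]);x=x+T.apply([a1,y1,L1])
    T=T*e('y',q[3])*e('z',-q[4]);x=x+T.apply([a2,y2,L2])
    T=T*e('y',q[5]);x=x+T.apply([a3,y3,L3])
    return x,T*e('z',-q[6])
f=lambda p:np.r_[np.concatenate([fk2(q,p)[0]-x for q,x in zip(J,P)]),1e-2*p[[1,3,5,7,8,9,10]]]
r=least_squares(f,[.27,0,.45,0,.45,0,.25,0,0,0,0]);p=r.x
LO=np.array([-2.81,-.39,-1.27,.06,-1.19,.19,-2.82]);HI=np.array([2.81,2.02,1.25,2.57,4.33,2,2.82])
def ik(pos,Rt,q0):
    def g(q):
        x,T=fk2(q,p);return np.r_[(x-pos)*5,(T.inv()*Rt).as_rotvec(),.003*(q-q0)]
    s=least_squares(g,np.clip(q0,LO+.02,HI-.02),bounds=(LO,HI));x,T=fk2(s.x,p)
    return s.x,np.linalg.norm(x-pos)*1000,(T.inv()*Rt).magnitude()
E
python3 - <<'E'
from ik import *
from h import ori
print(p.round(3),abs(r.fun[:12]).max())
x,T=fk2(J[0],p);print(T.as_matrix().round(2))
for yaw in(.02,-.25,-.5):
  for tilt in(.35,.5,.65,.785):
    o=[]
    for pos in([.44,-.238,.065],[.494,-.238,.07],[.65,-.238,.217]):
      b=min((ik(np.array(pos),ori(tilt,yaw),np.array(q)) for q in([.5,.3,0,2,0,.5,0],[.5,.8,0,1.6,3.1,.5,3.1-.6],[.5,.8,0,1.6,3.1,.5,-2.5],[.9,.3,-.5,2,-.6,.5,.2])),key=lambda b:b[1]+200*b[2])
      o.append((b[0].round(2).tolist(),round(b[1],1),round(b[2],2)))
    print(yaw,tilt);[print("  ",*a) for a in o]
E
```

```text
[ 0.286  0.002  0.487  0.029  0.442 -0.004  0.294  0.    -0.009 -0.011
 -0.011] 0.0020624248367774878
[[-0.38  0.92 -0.  ]
 [ 0.92  0.38  0.  ]
 [ 0.   -0.   -1.  ]]
0.02 0.35
   [0.31, 0.39, 0.28, 2.24, -0.94, 0.37, -1.71] 0.0 0.0
   [0.21, 0.44, 0.33, 2.14, -0.87, 0.41, -1.85] 0.0 0.0
   [0.03, 0.44, 0.43, 1.7, -0.47, 0.76, -2.42] 0.0 0.0
0.02 0.5
   [1.54, 0.62, -1.02, 2.4, 1.68, 0.19, 2.23] 0.0 0.0
   [0.63, 0.41, -0.09, 2.21, -1.19, 0.25, -1.44] 0.0 0.0
   [0.1, 0.39, 0.36, 1.8, -0.63, 0.59, -2.26] 0.0 0.0
0.02 0.65
   [1.66, 0.73, -1.05, 2.44, 2.55, 0.21, 1.52] 0.0 0.0
   [1.5, 0.71, -0.99, 2.35, 2.47, 0.19, 1.5] 0.0 0.0
   [0.26, 0.35, 0.2, 1.9, -0.87, 0.44, -1.98] 0.0 0.0
0.02 0.785
   [1.8, 0.95, -1.14, 2.49, 2.71, 0.35, 1.55] 0.0 0.0
   [1.66, 0.92, -1.12, 2.4, 2.65, 0.35, 1.51] 0.0 0.0
   [0.6, 0.33, -0.16, 1.98, -1.19, 0.3, -1.59] 0.0 0.0
-0.25 0.35
   [0.12, 0.39, 0.43, 2.27, -0.99, 0.29, -1.97] 0.0 0.0
   [1.28, 0.6, -0.99, 2.24, 1.23, 0.44, 2.25] 0.0 0.0
   [1.21, 0.73, -1.27, 1.77, 0.96, 0.93, 2.51] 0.0 0.0
-0.25 0.5
   [1.3, 0.48, -0.79, 2.43, 2.26, 0.19, 1.3] 0.0 0.
[... 449 characters left out ...]
0.0 0.0
-0.5 0.35
   [0.84, 0.37, -0.44, 2.36, 1.1, 0.19, 2.03] 0.0 0.0
   [1.05, 0.5, -0.76, 2.25, 1.2, 0.39, 1.95] 0.0 0.0
   [1.15, 0.7, -1.23, 1.77, 1.01, 0.97, 2.21] 0.0 0.0
-0.5 0.5
   [0.02, 0.39, 0.52, 2.37, 4.28, 0.19, -1.22] 0.0 0.0
   [0.78, 0.41, -0.38, 2.34, 2.06, 0.19, 1.08] 0.0 0.0
   [1.11, 0.56, -1.08, 1.9, 1.08, 0.72, 2.09] 0.0 0.0
-0.5 0.65
   [1.25, 0.54, -0.82, 2.53, 2.53, 0.54, 0.78] 0.0 0.0
   [1.08, 0.53, -0.73, 2.42, 2.42, 0.49, 0.82] 0.0 0.0
   [0.85, 0.38, -0.7, 2.01, 1.19, 0.41, 1.88] 0.0 0.0
-0.5 0.785
   [-0.31, 0.66, 0.93, 2.54, 3.67, 0.77, -0.78] 0.0 0.0
   [1.2, 0.68, -0.87, 2.48, 2.59, 0.76, 0.77] 0.0 0.0
   [0.52, 0.32, -0.27, 2.1, 1.78, 0.24, 1.24] 0.0 0.0
```

```bash
cat >> ik.py <<'E'
C=R.from_euler('z',np.pi/2)
_f=fk2
def fk2(q,p):
    x,T=_f(q,p);return x,T*C
MID=np.array([.5,.5,0,2.,1.57,.6,0]);W=np.array([.02,.02,.06,.02,.02,.02,.02])
E
python3 - <<'E'
from ik import *
from h import ori,arm
q=arm.sense()["joint_pos"];x,T=fk2(q,p);e=arm.sense()["eef_rot"];print(x,(T.inv()*R.from_quat([*e[1:],e[0]])).as_rotvec())
rng=np.random.default_rng(0)
for yaw in(.6,.3,0,-.3,-.6,-.9):
  for tilt in(.55,.785):
    print(yaw,tilt)
    q0s=[np.array([.5,.4,0,2.2,j5,.5,j7]) for j5 in(-.9,.5,1.5,2.5,3.5) for j7 in(-1.5,0,1.5)]
    q0s+=[q0+np.array([k,0,-k,0,0,0,0]) for q0 in q0s for k in(.6,-.6)]
    for pos in([.46,-.238,.066],[.65,-.238,.217]):
      c=[ik(np.array(pos),ori(tilt,yaw),q0) for q0 in q0s]
      c=[b[0] for b in c if b[1]<1 and b[2]<.01]
      if c:
        m=[np.minimum(a-LO,HI-a)[1:].min() for a in c];i=int(np.argmax(m));print("  ",c[i].round(2).tolist(),round(m[i],2))
E
```

```text
[ 0.40858432 -0.25559943  0.16976268] [-4.76181594e-16 -1.10995197e-16  9.02056208e-17]
0.6 0.55
   [0.92, 0.48, -0.23, 2.13, -0.87, 0.57, 0.5] 0.32
   [0.7, 0.47, -0.26, 1.67, -0.51, 0.82, -0.16] 0.63
0.6 0.785
   [1.45, 0.68, -0.73, 2.15, -0.81, 0.48, 0.62] 0.29
   [1.04, 0.53, -0.58, 1.75, -0.69, 0.71, 0.08] 0.5
0.3 0.55
   [0.93, 0.44, -0.28, 2.23, -1.11, 0.37, 0.45] 0.08
   [0.38, 0.4, 0.1, 1.77, -0.69, 0.68, -0.32] 0.49
0.3 0.785
   [1.83, 1.03, -1.22, 2.37, 1.74, 0.19, -1.98] 0.0
   [0.89, 0.41, -0.43, 1.89, -0.93, 0.49, 0.03] 0.26
0 0.55
   [1.62, 0.79, -1.18, 2.39, 1.84, 0.36, -2.59] 0.09
   [-0.05, 0.41, 0.56, 1.84, -0.84, 0.59, -0.53] 0.35
0 0.785
   [0.77, 0.47, -0.02, 2.4, 4.13, 0.61, 1.26] 0.17
   [0.67, 0.34, -0.26, 1.98, -1.14, 0.26, -0.08] 0.05
-0.3 0.55
   [1.22, 0.49, -0.73, 2.42, 2.48, 0.24, 2.59] 0.05
   [-0.4, 0.5, 0.92, 1.86, -0.9, 0.54, -0.83] 0.29
-0.3 0.785
   [-0.18, 0.66, 0.89, 2.48, 3.89, 0.86, 0.84] 0.09
-0.6 0.55
   [0.93, 0.43, -0.55, 2.43, 2.24, 0.36, 2.41] 0.14
   [0.51, 0.35, -0.33, 1.92, 0.72, 0.47, -2.53] 0.28
-0.6 0.785
   [-0.43, 0.7, 0.97, 2.5, 3.59, 0.65, 0.68] 0.07
   [0.25, 0.32, -0.01, 2.09, 1.64, 0.26, 2.81] 0.01
-0.9 0.55
   [0.45, 0.39, -0.15, 2.4, 1.91, 0.37, 2.28] 0.17
   [-0.51, 0.55, 0.89, 1.82, -0.15, 0.51, -2.15] 0.32
-0.9 0.785
   [-0.68, 0.8, 1.08, 2.44, 3.46, 0.37, 0.36] 0.13
   [-0.77, 0.74, 1.17, 1.95, -0.47, 0.26, -1.99] 0.07
```

The fit explains the limit: with the tool yaw straight ahead, joints 5 and 6 get cornered. Yaw 0.6 with tilt 0.785 keeps good margins, so I'll re-orient above before going down.

```bash
python3 - <<'E'
from h import *
go([.43,-.255,.2],ori(.785,.6))
E
```

```text
0.374 0.074 -0.437 35.9 3.0 -8.8 0
```

>>> send_rows:
  targets: "0.374 0.074 -0.437 36 3 -9 0;0.374 0.074 -0.437 36 3 -9 0;0.374 0.074 -0.437 36 3 -9 0;0.374 0.074 -0.437 36 3 -9 0;0.374 0.074 -0.437 36 3 -9 0"

```text
t: 1.82
tcp_pos: [0.429, -0.2565, 0.1999]
eef_rot: [-0.114, 0.882, 0.275, 0.365]
wrist_force: [0.3, -0.3, -0.3]
opening: -0.0001
finger_force: 0.0
```

```bash
python3 - <<'E'
from h import *
st();go([.455,-.255,.066],ori(.785,.6))
E
```

```text
1.82 [ 0.429  -0.2565  0.1999] z [ 0.582  0.402 -0.707] F [ 0.3 -0.3 -0.3] j [ 1.61  0.4  -0.8   2.11 -0.73  0.8   0.43]
-0.004 -0.001 0.002 -79.0 13.6 110.4 0
```

>>> send_rows:
  targets: "0 0 0 -20 3 28 0;0 0 0 -40 7 56 0;0 0 0 -60 10 84 0;0 0 0 -79 13 110 0;0 0 0 -79 13 110 0"

```text
t: 2.23
tcp_pos: [0.4541, -0.2512, 0.0617]
eef_rot: [-0.117, 0.883, 0.271, 0.365]
wrist_force: [-0.9, 1.5, -1.3]
opening: -0.0004
finger_force: 0.0
```

```bash
python3 - <<'E'
from h import *
import cv2
st();go([.494,-.243,.062],ori(.785,.6))
cv2.imwrite("pics/w2.png",arm.snapshot("wrist")[:,:,::-1])
E
```

```text
2.23 [ 0.4541 -0.2512  0.0617] z [ 0.581  0.405 -0.706] F [-0.9  1.5 -1.3] j [ 1.5   0.73 -0.75  2.12 -0.71  0.49  0.56]
-0.006 -0.002 -0.007 26.9 15.8 26.3 0
```

View pics/w2.png

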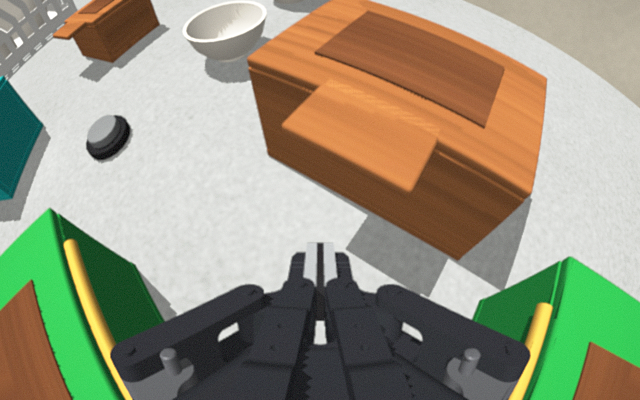

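The wrist view shows the fingertips at (319,245), low in front of the lip, whose front edge runs (285,125)–(412,190). The green cases flank the gripper but nothing touches. Next I go under the lip and lift along the lid's arc.

```bash
cat >> h.py <<'E'
# rows along the lid's arc: P (front corner of the tip, 11 mm along tool x) at lid angle th
def arc(ths,r=.139,yaw=.6,tilt=.785,H=(.641,.0955),y=-.240,lift=0):
    Rt=ori(tilt,yaw);al=np.arctan2(.707,.58);s,q=quat()
    for th in ths:
        d=max(0,(.155-r)*np.tan(al-th)) if th<al else 0
        d+=lift
        P=np.array([H[0]-r*np.cos(th)+d*np.sin(th),y,H[1]+r*np.sin(th)-d*np.cos(th)])
        P[0]-=2*d*np.sin(th)
        T=P-.011*Rt.as_matrix()[:,0]
        x=q.inv().apply(T-s["tcp_pos"])*1000;print(*(q.inv()*Rt).as_rotvec().round(3),*x.round(0),0,"|",th,T.round(3))
E
python3 - <<'E'
from h import *
arc([-.02,.05,.12])
E
```

```text
-0.005 -0.002 -0.005 27.0 17.0 27.0 0 | -0.02 [ 0.496 -0.244  0.065]
-0.005 -0.002 -0.005 35.0 17.0 18.0 0 | 0.05 [ 0.495 -0.244  0.077]
-0.005 -0.002 -0.005 44.0 17.0 9.0 0 | 0.12 [ 0.495 -0.244  0.089]
```

>>> send_rows:
  targets: "0 0 0 10 6 10 0;0 0 0 20 12 19 0;0 0 0 27 16 26 0;0 0 0 27 16 26 0"

```text
t: 2.62
tcp_pos: [0.4965, -0.2451, 0.0693]
eef_rot: [-0.113, 0.882, 0.274, 0.366]
wrist_force: [0.4, 0.4, 0.3]
opening: 0.0
finger_force: 0.2
```

```bash
python3 - <<'E'
from h import *
st();arc([.0,.07,.14,.21,.28])
E
```

```text
2.62 [ 0.4965 -0.2451  0.0693] z [ 0.583  0.399 -0.707] F [0.4 0.4 0.3] j [ 1.41  0.73 -0.76  2.08 -0.72  0.47  0.51]
0.0 0.0 0.002 -1.0 -1.0 1.0 0 | 0.0 [ 0.496 -0.244  0.068]
0.0 0.0 0.002 7.0 -2.0 -9.0 0 | 0.07 [ 0.495 -0.244  0.081]
0.0 0.0 0.002 16.0 -1.0 -17.0 0 | 0.14 [ 0.495 -0.244  0.093]
0.0 0.0 0.002 25.0 -1.0 -25.0 0 | 0.21 [ 0.496 -0.244  0.104]
0.0 0.0 0.002 34.0 0.0 -32.0 0 | 0.28 [ 0.498 -0.244  0.116]
```

>>> send_rows:
  targets: "0 0 0 7 -1 -9 0;0 0 0 16 -1 -17 0;0 0 0 25 -1 -25 0;0 0 0 34 0 -32 0;0 0 0 34 0 -32 0"

```text
t: 3.03
tcp_pos: [0.4965, -0.2451, 0.1165]
eef_rot: [-0.112, 0.883, 0.274, 0.365]
wrist_force: [-0.7, -0.6, 1.0]
opening: 0.0003
finger_force: 0.6
```

```bash
python3 - <<'E'
from h import *
import cv2
st();arc([.36,.44,.52,.6,.6])
cv2.imwrite("pics/w3.png",arm.snapshot("wrist")[:,:,::-1])
E
```

```text
3.03 [ 0.4965 -0.2451  0.1165] z [ 0.584  0.398 -0.708] F [-0.7 -0.6  1. ] j [ 1.42  0.62 -0.76  2.07 -0.73  0.55  0.44]
0.001 0.001 0.002 11.0 2.0 -5.0 0 | 0.36 [ 0.501 -0.244  0.128]
0.001 0.001 0.002 22.0 5.0 -11.0 0 | 0.44 [ 0.506 -0.244  0.14 ]
0.001 0.001 0.002 33.0 8.0 -16.0 0 | 0.52 [ 0.511 -0.244  0.152]
0.001 0.001 0.002 45.0 11.0 -20.0 0 | 0.6 [ 0.517 -0.244  0.162]
0.001 0.001 0.002 45.0 11.0 -20.0 0 | 0.6 [ 0.517 -0.244  0.162]
```

View pics/w3.png

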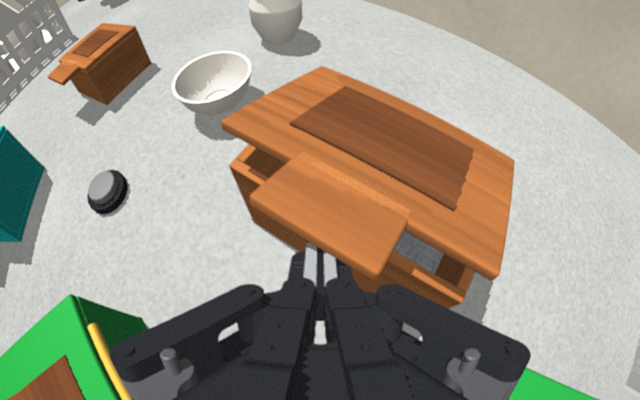

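The lid is lifting: the lip rides on the fingertips near (320,250), and the case body at (240,180) is in place. I'll continue along the arc.

>>> send_rows:
  targets: "0 0 0 11 2 -5 0;0 0 0 22 5 -11 0;0 0 0 33 8 -16 0;0 0 0 45 11 -20 0;0 0 0 45 11 -20 0"

```text
t: 3.5
tcp_pos: [0.5191, -0.2434, 0.1628]
eef_rot: [-0.112, 0.882, 0.274, 0.366]
wrist_force: [-0.6, -0.4, 0.4]
opening: 0.0001
finger_force: 0.3
```

```bash
python3 - <<'E'
from h import *
st();arc([.68,.76,.84,.92,1.0])
E
```

```text
3.5 [ 0.5191 -0.2434  0.1628] z [ 0.584  0.399 -0.707] F [-0.6 -0.4  0.4] j [ 1.38  0.54 -0.76  2.03 -0.72  0.63  0.34]
0.001 -0.0 0.003 10.0 4.0 -4.0 0 | 0.68 [ 0.524 -0.244  0.173]
0.001 -0.0 0.003 21.0 8.0 -6.0 0 | 0.76 [ 0.532 -0.244  0.182]
0.001 -0.0 0.003 32.0 13.0 -7.0 0 | 0.84 [ 0.541 -0.244  0.191]
0.001 -0.0 0.003 43.0 19.0 -7.0 0 | 0.92 [ 0.55  -0.244  0.198]
0.001 -0.0 0.003 53.0 24.0 -6.0 0 | 1.0 [ 0.559 -0.244  0.205]
```

>>> send_rows:
  targets: "0 0 0 10 4 -4 0;0 0 0 21 8 -6 0;0 0 0 32 13 -7 0;0 0 0 43 19 -7 0;0 0 0 53 24 -6 0"

```text
t: 3.92
tcp_pos: [0.5588, -0.2447, 0.2025]
eef_rot: [-0.113, 0.883, 0.273, 0.365]
wrist_force: [-0.8, -0.3, 0.2]
opening: -0.0001
finger_force: 0.2
```

```bash
python3 - <<'E'
from h import *
st();arc([1.08,1.16,1.24,1.32,1.4])
E
```

```text
3.92 [ 0.5588 -0.2447  0.2025] z [ 0.583  0.4   -0.708] F [-0.8 -0.3  0.2] j [ 1.3   0.5  -0.74  1.94 -0.69  0.68  0.22]
-0.001 0.0 -0.001 12.0 6.0 1.0 0 | 1.08 [ 0.569 -0.244  0.21 ]
-0.001 0.0 -0.001 21.0 11.0 3.0 0 | 1.16 [ 0.579 -0.244  0.215]
-0.001 0.0 -0.001 30.0 17.0 6.0 0 | 1.24 [ 0.589 -0.244  0.219]
-0.001 0.0 -0.001 38.0 23.0 10.0 0 | 1.32 [ 0.6   -0.244  0.222]
-0.001 0.0 -0.001 46.0 29.0 15.0 0 | 1.4 [ 0.611 -0.244  0.225]
```

>>> send_rows:
  targets: "0 0 0 12 6 1 0;0 0 0 21 11 3 0;0 0 0 30 17 6 0;0 0 0 38 23 10 0;0 0 0 46 29 15 0"

```text
t: 4.33
tcp_pos: [0.611, -0.2442, 0.2237]
eef_rot: [-0.113, 0.883, 0.273, 0.365]
wrist_force: [-0.4, -0.7, 0.9]
opening: -0.0003
finger_force: 0.1
```

```bash
python3 - <<'E'
from h import *
import cv2
st();arc([1.47,1.54,1.61,1.68,1.73])
cv2.imwrite("pics/w4.png",np.hstack([arm.snapshot("wrist"),arm.snapshot("scene")[100:300,100:420].repeat(2,0).repeat(2,1)])[::,:,::-1][:, 200:1000])
E
```

```text
4.33 [ 0.611  -0.2442  0.2237] z [ 0.583  0.4   -0.708] F [-0.4 -0.7  0.9] j [ 1.2   0.52 -0.7   1.83 -0.64  0.7   0.1 ]
-0.001 0.0 -0.001 7.0 6.0 4.0 0 | 1.47 [ 0.621 -0.244  0.226]
-0.001 0.0 -0.001 13.0 11.0 9.0 0 | 1.54 [ 0.63  -0.244  0.227]
-0.001 0.0 -0.001 19.0 17.0 15.0 0 | 1.61 [ 0.64  -0.244  0.227]
-0.001 0.0 -0.001 24.0 22.0 21.0 0 | 1.68 [ 0.65  -0.244  0.226]
-0.001 0.0 -0.001 28.0 26.0 26.0 0 | 1.73 [ 0.657 -0.244  0.225]
```

View pics/w4.png

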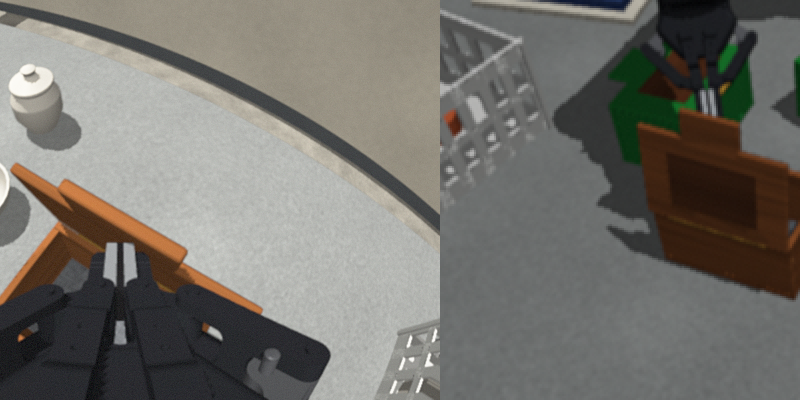

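The lid stands almost upright with the fingertips on its lip (120,250); a little further over.

>>> send_rows:
  targets: "0 0 0 7 6 4 0;0 0 0 13 11 9 0;0 0 0 19 17 15 0;0 0 0 24 22 21 0;0 0 0 28 26 26 0"

```text
t: 4.85
tcp_pos: [0.6575, -0.2437, 0.2248]
eef_rot: [-0.114, 0.883, 0.273, 0.365]
wrist_force: [-0.1, -0.2, 0.2]
opening: 0.0001
finger_force: 0.0
```

```bash
python3 - <<'E'
from h import *
st();arc([1.8]); go([.58,-.25,.24],ori(.785,.6)); go([.46,-.2,.32],ori(.785,.6))
E
```

```text
4.85 [ 0.6575 -0.2437  0.2248] z [ 0.583  0.4   -0.707] F [-0.1 -0.2  0.2] j [ 1.1   0.57 -0.67  1.74 -0.6   0.69  0.03]
-0.001 0.0 -0.0 4.0 5.0 6.0 0 | 1.8 [ 0.666 -0.244  0.223]
-0.001 0.0 -0.0 -37.0 -38.6 -58.4 0
-0.001 0.0 -0.0 -30.6 -147.8 -164.9 0
```

>>> send_rows:
  targets: "0 0 0 -12 -13 -19 0;0 0 0 -25 -26 -38 0;0 0 0 -37 -39 -58 0;0 0 0 -35 -75 -95 0;0 0 0 -31 -110 -130 0"

```text
t: 5.27
tcp_pos: [0.5129, -0.2234, 0.2846]
eef_rot: [-0.115, 0.883, 0.272, 0.365]
wrist_force: [0.7, -0.1, 2.5]
opening: 0.0
finger_force: 0.0
```

```bash
python3 - <<'E'
from h import *
import cv2
st()
a=arm.snapshot("scene")[130:330,150:470];b=arm.snapshot("top")[140:340,210:410]
print(arm.sense()["t"])
cv2.imwrite("pics/s5.png",np.hstack([cv2.resize(a,(480,300)),cv2.resize(b,(300,300))])[:,:,::-1])
go([.4415,.02,.12],ori(0,-.1)); 
E
```

```text
5.27 [ 0.5129 -0.2234  0.2846] z [ 0.583  0.401 -0.707] F [ 0.7 -0.1  2.5] j [ 1.42  0.28 -0.78  1.98 -0.76  0.86  0.19]
5.3667
-0.271 -0.75 0.663 -61.6 -241.2 173.9 0
```

View pics/s5.png

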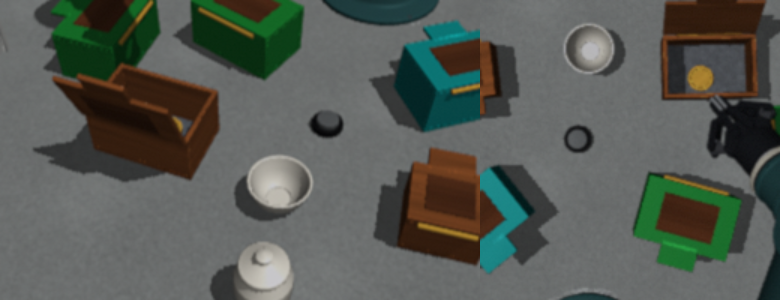

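The lid stands leaning back, the medal lies in the open case (top view, 700,77), and the case is in place. On to the shutter button.

```bash
python3 - <<'E'
from h import *
go([.443,.021,.2],ori(0,0))
E
```

```text
-0.231 -0.759 0.569 -3.9 -240.9 118.4 0
```

>>> send_rows:
  targets: "-0.231 -0.759 0.569 -4 -241 118 0;-0.231 -0.759 0.569 -4 -241 118 0;-0.231 -0.759 0.569 -4 -241 118 0;-0.231 -0.759 0.569 -4 -241 118 0;-0.231 -0.759 0.569 -4 -241 118 0"

```text
t: 5.78
tcp_pos: [0.4756, -0.0833, 0.2358]
eef_rot: [-0.069, 0.966, 0.152, 0.197]
wrist_force: [0.2, 0.3, 0.1]
opening: -0.0003
finger_force: 0.0
```

```bash
python3 - <<'E'
from h import *
st();go([.443,.021,.13],ori(0,0))
E
```

```text
5.78 [ 0.4756 -0.0833  0.2358] z [ 0.359  0.193 -0.913] F [0.2 0.3 0.1] j [ 1.1   0.05 -0.81  2.15 -0.41  0.69 -0.69]
-0.139 -0.398 0.308 -43.1 -101.2 105.0 0
```

>>> send_rows:
  targets: "-0.139 -0.398 0.308 -43 -101 105 0;-0.139 -0.398 0.308 -43 -101 105 0;-0.139 -0.398 0.308 -43 -101 105 0;-0.139 -0.398 0.308 -43 -101 105 0;-0.139 -0.398 0.308 -43 -101 105 0"

```text
t: 6.2
tcp_pos: [0.4521, -0.0101, 0.1606]
eef_rot: [-0.035, 0.995, 0.059, 0.071]
wrist_force: [0.9, -0.1, 0.4]
opening: -0.0002
finger_force: 0.0
```

```bash
python3 - <<'E'
from h import *
import cv2
st();go([.443,.021,.06],ori(0,0))
cv2.imwrite("pics/w6.png",arm.snapshot("wrist")[:,:,::-1])
E
```

```text
6.2 [ 0.4521 -0.0101  0.1606] z [ 0.137  0.078 -0.987] F [ 0.9 -0.1  0.4] j [ 0.74  0.2  -0.79  2.17  0.11  0.69 -1.57]
-0.07 -0.142 0.119 -20.1 -25.7 100.5 0
```

View pics/w6.png

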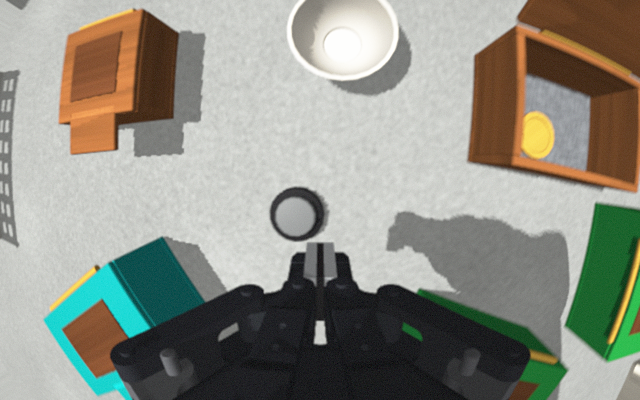

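The wrist view shows the button at (295,214), just ahead of and left of the fingertips (320,250). The open case and its medal are at upper right.

```bash
python3 - <<'E'
from h import *
p=arm.camera_params("wrist");s,q=quat()
a=np.array([295-p["cx"],214-p["cy"]]);r=np.hypot(*a);t=r/p["fx"]
d=np.r_[a/r*np.sin(t),np.cos(t)];M=p["hand_eye"]
o=s["tcp_pos"]+q.apply(M[:3,3]);d=q.apply(M[:3,:3]@d)
for z in(.015,.02,.03,.04):print(z,(o+d*(z-o[2])/d[2]).round(4))
st();go([.443,.021,.06],ori(0,0))
E
```

```text
0.015 [0.4412 0.0274 0.015 ]
0.02 [0.4422 0.0268 0.02  ]
0.03 [0.4444 0.0256 0.03  ]
0.04 [0.4465 0.0244 0.04  ]
6.25 [ 0.451  -0.006   0.1586] z [ 0.131  0.079 -0.988] F [-4.5  4.6 -4. ] j [ 0.73  0.21 -0.8   2.17  0.12  0.69 -1.59]
-0.072 -0.136 0.113 -18.7 -21.4 98.5 0
```

>>> send_rows:
  targets: "-0.072 -0.136 0.113 -19 -22 98 0;-0.072 -0.136 0.113 -19 -22 98 0;-0.072 -0.136 0.113 -19 -22 98 0;-0.072 -0.136 0.113 -19 -22 98 0;-0.072 -0.136 0.113 -19 -22 98 0"

```text
t: 6.67
tcp_pos: [0.4425, 0.0185, 0.0611]
eef_rot: [-0.001, 1.0, 0.006, 0.002]
wrist_force: [0.6, 0.0, -0.4]
opening: -0.0002
finger_force: 0.0
```

```bash
python3 - <<'E'
from h import *
st();go([.4425,.0215,.035],ori(0,0))
E
```

```text
6.67 [0.4425 0.0185 0.0611] z [ 0.003  0.002 -1.   ] F [ 0.6  0.  -0.4] j [ 0.43  0.43 -0.63  2.17  0.42  0.65 -2.05]
-0.002 -0.003 0.011 -0.1 -3.0 26.1 0
```

>>> send_rows:
  targets: "0 0 0 0 -3 7 0;0 0 0 0 -3 14 0;0 0 0 0 -3 20 0;0 0 0 0 -3 26 0;0 0 0 0 -3 26 0"

```text
t: 7.08
tcp_pos: [0.4435, 0.019, 0.0364]
eef_rot: [0.0, 1.0, 0.003, 0.003]
wrist_force: [-0.6, -0.4, -0.8]
opening: 0.0003
finger_force: 0.0
```

>>> send_rows:
  targets: "0 0 0 0 0 2 0;0 0 0 0 0 4 0;0 0 0 0 0 6 0;0 0 0 0 0 6 0"

```text
t: 7.42
tcp_pos: [0.4436, 0.0196, 0.0307]
eef_rot: [0.0, 1.0, 0.003, 0.003]
wrist_force: [0.2, -0.8, 0.4]
opening: -0.0
finger_force: 0.0
```

>>> send_rows:
  targets: "0 0 0 0 -1 2 0;0 0 0 0 -1 4 0;0 0 0 0 -1 6 0;0 0 0 0 -1 6 0"

```text
t: 7.75
tcp_pos: [0.4435, 0.0207, 0.0245]
eef_rot: [0.0, 1.0, 0.004, 0.003]
wrist_force: [-0.4, -0.3, 0.1]
opening: 0.0001
finger_force: 0.0
```

>>> send_rows:
  targets: "0 0 0 0 0 1 0;0 0 0 0 0 2 0;0 0 0 0 0 3 0;0 0 0 0 0 3 0"

```text
t: 8.08
tcp_pos: [0.4438, 0.0207, 0.0217]
eef_rot: [0.0, 1.0, 0.004, 0.003]
wrist_force: [0.2, -0.0, 0.4]
opening: 0.0001
finger_force: 0.6
```

>>> send_rows:
  targets: "0 0 0 0 0 1 0;0 0 0 0 0 2 0;0 0 0 0 0 3 0;0 0 0 0 0 3 0"

```text
t: 8.42
tcp_pos: [0.4438, 0.0207, 0.0187]
eef_rot: [0.0, 1.0, 0.004, 0.003]
wrist_force: [-0.4, -0.9, 2.6]
opening: -0.0002
finger_force: 1.3
```

>>> send_rows:
  targets: "0 0 0 0 0 1 0;0 0 0 0 0 2 0;0 0 0 0 0 2 0"

```text
t: 8.67
tcp_pos: [0.4438, 0.0207, 0.0167]
eef_rot: [0.0, 1.0, 0.004, 0.003]
wrist_force: [-1.0, -0.1, 3.2]
opening: -0.0001
finger_force: 1.7
```

>>> send_rows:
  targets: "0 0 0 0 0 1 0;0 0 0 0 0 2 0;0 0 0 0 0 2 0"

```text
t: 8.92
tcp_pos: [0.4439, 0.0206, 0.0155]
eef_rot: [0.0, 1.0, 0.004, 0.004]
wrist_force: [-9.4, -0.9, 33.3]
opening: -0.0004
finger_force: 16.8
```

>>> send_rows:
  targets: "0 0 0 0 0 1 0;0 0 0 0 0 1 0;0 0 0 0 0 1 0"

```text
t: 9.17
tcp_pos: [0.444, 0.0207, 0.0151]
eef_rot: [0.001, 1.0, 0.004, 0.004]
wrist_force: [-13.4, -1.1, 52.5]
opening: -0.0002
finger_force: 26.1
```

It reached bottom. Releasing straight up.

>>> send_rows:
  targets: "0 0 0 0 0 -4 0;0 0 0 0 0 -12 0;0 0 0 0 0 -40 0;0 0 0 0 0 -80 0;0 0 0 0 0 -120 0"

```text
t: 9.58
tcp_pos: [0.4419, 0.0212, 0.1348]
eef_rot: [-0.001, 1.0, 0.004, 0.002]
wrist_force: [1.0, -1.0, 1.6]
opening: 0.0002
finger_force: 0.0
```

>>> send_rows:
  targets: "0 0 0 0 0 -20 0;0 0 0 0 0 -20 0;0 0 0 0 0 -20 0;0 0 0 0 0 -20 0;0 0 0 0 0 -20 0"

```text
t: 10.0
tcp_pos: [0.4422, 0.0206, 0.1529]
eef_rot: [-0.0, 1.0, 0.004, 0.003]
wrist_force: [-0.4, 0.0, -0.9]
opening: 0.0001
finger_force: 0.0
```

```bash
python3 - <<'E'
from h import *
import cv2
st()
a=arm.snapshot("scene")[130:330,150:470];b=arm.snapshot("top")[140:340,210:410]
cv2.imwrite("pics/s7.png",np.hstack([cv2.resize(a,(480,300)),cv2.resize(b,(300,300))])[:,:,::-1])
E
```

```text
10.0 [0.4422 0.0206 0.1529] z [ 0.005  0.    -1.   ] F [-0.4  0.  -0.9] j [ 0.55  0.27 -0.75  2.11  0.24  0.85 -1.9 ]
```

View pics/s7.png

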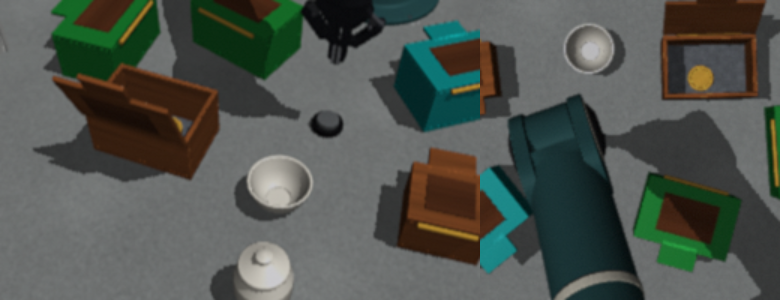

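The lid is still open, the button is back up, everything else is unmoved, and the arm is touching nothing.

```bash
python3 -c "
from bench import arm
print(arm.close_job())"
```

```text
the job is handed in; nothing more can be done
None
```

The larger case's lid is leaning open by itself, and after that the shutter button was pressed to the bottom (the last press reached 52 N at the fingertip) and released; in the last pictures nothing else had moved, and the job was handed in at about 10 s.

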